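# Put a garlic head to roast in the mini oven

### The job

Put the garlic in to roast: pull the mini oven's door all the way down, which draws the rack out with it, stand the small white baking dish with the garlic in it flat on the rack and let go of it, then push the door back up until it is fully shut with the dish inside. Do not let the door drop or slam, keep the garlic in the dish, and leave the onion, the pepper mill and the lemon where they are.

Things in the scene. Friction and masses are not known exactly. Their poses are not given: they have to be found in the camera images.
- oven: steel mini oven, fixed, 375 mm wide, 210 deep, 273 high, three dials down its right side. Origin: on the worktop under the middle of the doorway (front face). x points into the oven, y to the left, z up. Doorway and inside: 250 mm wide, top edge at z = 236 mm
- door (a joint): angle of the bottom-hinged oven door: 0 shut (upright), 1.57 fully down (level, at its stop). 272 mm wide, 155 mm high above its hinge, 14 thick. Half balanced by a spring: it sinks if let go half-way, stays down when down and shut when shut; needs under 5 N at the handle. Two links tie the rack to it: the rack slides 132 mm straight out as the door comes down, and back in as it goes up
- door_hinge (a point): middle of the door's hinge axis, which runs along the oven's y; 75 mm above the worktop, 7 mm in front of the oven's front face. Fixed to the oven and turned like it
- door_handle (a point): middle of the door's black handle: a round bar 60 mm long, 18 thick, parallel to the hinge (oven's y), with free flat ends, on two arms 18 mm either side of its middle. 170 mm from the hinge along the door, 43 mm out from it. Door shut: 50 mm in front of the oven, 245 mm high; door down: 177 mm in front, 32 mm high. Turns with the door
- rack_spot (a point): point on top of the wire rack (140 mm above the worktop), mid-width, 64 mm behind its front wire; moves with the rack, axes as the oven's. Rack 216 mm wide, 172 deep; the front wire stands 8 mm above the bars. Door down: this point is 59 mm in front of the oven's face, the front wire 123 mm; door shut: 73 mm inside
- dish_center (a point): centre (half-way up) of the loose white stoneware dish, open on top, standing on the chopping board (22 mm thick). Body 96 mm long (its x), 66 wide (its y), 46 high, straight sides, walls 3.5, floor 5; an end grip just under the rim sticks out 8 mm at either end (112 over all). About 0.32 kg
- garlic_center (a point): centre of the garlic head, 55 mm across and 56 mm high, lying loose in the dish; it stands out about 15 mm above the rim
- onion_base (a point): underside of the red onion (68 mm across, 72 mm high) that lies on the chopping board; to be left alone
- pepper_mill_base (a point): foot of the standing wooden pepper mill (58 mm across, 170 mm high); to be left alone
- lemon_base (a point): underside of the lemon (70 x 50 x 50 mm) on the worktop; to be left alone
Things that resemble listed ones, but are neither listed nor needed, are in the scene too. What is shaped like the part that bears garlic_center but turquoise is not meant.

How it is judged:
On the way, in this order (a step that is already met when the one before it is completed fails the run):
1. the door is all the way down (value of joint door above 1.45 rad), for 0.2 s.
2. with the door down, the dish stands flat on the drawn-out rack, let go (value of joint door above 1.35 rad and x of dish_center in the frame of rack_spot between -0.015 and 0.06 m and y of dish_center in the frame of rack_spot between -0.075 and 0.075 m and z of dish_center in the frame of rack_spot below 0.028 m and angle between dish_center's own z axis and vertical below 0.07 rad and contact force between the fingers and dish below 0.2 N), for 0.3 s.
At the end, for the whole second after the job is handed in: the door is shut (within 0.035 rad), the dish stands flat (within 0.07 rad) and at rest on the rack inside the oven, the garlic is still in the dish (its centre within 45 mm of the dish's) (value of joint door below 0.035 rad and x of dish_center in the frame of rack_spot between -0.02 and 0.06 m and y of dish_center in the frame of rack_spot between -0.08 and 0.08 m and z of dish_center in the frame of rack_spot between 0.018 and 0.028 m and angle between dish_center's own z axis and vertical below 0.07 rad and distance between garlic_center and dish_center below 0.045 m and linear speed of dish below 0.02 m/s); the robot touches nothing.
It fails at once if the door drops or slams (turns faster than 1.8 rad/s) (velocity of joint door above 1.8 rad/s or velocity of joint door below -1.8 rad/s).
It fails at once if the garlic leaves the dish (distance between garlic_center and dish_center above 0.06 m).
It fails at once if the onion, the pepper mill or the lemon is displaced by more than 30 mm (distance of any of onion_base, pepper_mill_base, lemon_base from where it was at the start of the episode above 0.03 m).
It also fails if it takes over 72 s, if anything falls off the work surface, if the arm or the gripper's body presses on something with over 40 N, if the wrist force passes 120 N, or if a joint passes its speed limit or range.

### The arm

A 6-joint arm with a two-finger parallel gripper is mounted at the origin on a cart in front of the work surface, level with it; the furniture and walls round the work are solid. World frame = base frame: x ahead of the robot, y to its left, z up, the work surface at z = 0. Lengths are in m, angles in rad, forces in N, time in s.
With the tool pointing down it reaches from about 0.4 to 0.825 m from the base axis. Payload 7 kg.
Tool frame: the origin (TCP) lies on the centre line of the jaws, within the pads' length; the fingertips stand arm.tip_reach ahead of it and the grasp point (between the pads) lies 5 mm behind it (arm.tip_reach is the distance from the TCP to the fingertips, in m); z points along the fingers, y is the line along which they close (so a half turn about z gives the same grasp; the last joint's range is limited). The gripper opens to 88 mm and grips with 3 to 60 N. Pads are 19 mm wide; open, the fingers measure 130 mm over their backs; the gripper's body (78 mm by 193 mm) begins 47 mm behind the grasp point.
Start: joints at [1.412, 0.359, 0.012, 0, -1.224, -0.288], TCP at [0.292, 0.609, 0.241] pointing down, gripper open.
Joint ranges: [-3.07, 3.07], [-1.43, 2.12], [-1.02, 1.25], [-3.03, 1.67], [-3.05, -0], [-3.03, 3.03]. Speed limits (rad/s): [2.39, 2.39, 3.01, 3.14, 3.14, 3.14].

### API

Orientations are given as [roll, pitch, yaw] about the fixed x, y, z axes, in that order (R = Rz(yaw) Ry(pitch) Rx(roll)).
In Python, from station import status, optics, order, arm gives the robot as it stands. The module is installed in compiled form; this text tells all that it offers.
- The arm moves only by the shell command python3 -m jog 'ROWS' [FORCE]. ROWS is JSON, a list of rows, each a list of 3 entries, a list of its own where there are three numbers: the gripper command: -1 is shut, 1 is fully open, values between are in proportion, then the shift along the tool's x, y, z in mm, then the turn about the tool's z in rad. A call has 1 to 20 rows; each row is the pose to reach, as a shift and turn from the pose commanded when the call began, along the tool's axes at that moment; what a row does not reach only later rows make up. A row lasts 1/8 s, in which the tool goes at most 62.5 mm and 10.7 degrees, less where a joint would pass 70% of its speed; a pose out of reach is approached as far as the arm can. A call with a gripper value outside its range is refused whole. The fingers move at their own pace and stop on an object; FORCE is the grip in N (left out, the last holds). Time passes only in rows, so rows that repeat a pose let the fingers close. It gives the time, the measured TCP pose, the force, the opening and the grip force at its end, in the units of the state.
- status.get_state(): the state, without advancing time (a new reading comes with each control period).
- optics.grab_frame(name): name is "side" or "top" or "wrist"; returns a dict with "color" (384x512x3 uint8, red, green, blue), "mtx" (3x3 intrinsics, pixels), "cam_to_world" (4x4, takes a point from camera to world coordinates). Camera axes: x right, y down, z forward; pixel columns grow to the right and rows downward; lengths in m; the calibration is good to about 2 mm. A picture is of the moment at which its call begins. There is no depth.
- order.job_done(): hands the job in; it is judged then, once.
The state is a dict: "t": time; "q": joint angles; "qd": joint speeds; "joint_efforts": joint torques, N m; "eef_pos": TCP position; "ee_rot": TCP orientation; "force": force on the tool from outside, world axes, zero at the start; "moment": the same for the moment, N m; "width": finger opening in m; "gripper_force": force on a finger pad.
Only numpy, scipy, OpenCV 4.12 (cv2) and the standard library are available. Lean on these libraries where they do the work, as an engineer would, in place of code of your own. Each camera call takes 0.05 s, during which the arm holds its last target. There are 200 camera calls.

## Working session

There is one attempt and no reset: what is moved stays moved. The work goes in short steps, Python scripts to look and compute and a shell command to move; the robot and the scene stay as the last step left them, time stands still between calls to the robot, and variables do not carry over. Pictures are saved under pics/ and viewed, at most 10 in all, crops included, and the job is handed in when it is done.

```bash
mkdir -p pics
cat > h.py <<'E'
import numpy as np, cv2, pickle
from station import status, optics, order, arm
def grab(n,f):
    d=optics.grab_frame(n); pickle.dump(d,open(f'pics/{f}.pkl','wb'))
    cv2.imwrite(f'pics/{f}.png',cv2.cvtColor(d['color'],cv2.COLOR_RGB2BGR)); return d
def load(f): return pickle.load(open(f'pics/{f}.pkl','rb'))
def ray(d,u,v):
    M=np.array(d['cam_to_world']); r=np.linalg.inv(np.array(d['mtx']))@[u,v,1]
    r=M[:3,:3]@r; return M[:3,3],r/np.linalg.norm(r)
def onz(d,u,v,z):
    o,r=ray(d,u,v); return o+r*(z-o[2])/r[2]
def tri(*obs):
    A=np.zeros((3,3));b=np.zeros(3)
    for d,u,v in obs:
        o,r=ray(d,u,v);P=np.eye(3)-np.outer(r,r);A+=P;b+=P@o
    x=np.linalg.solve(A,b); return x,[np.linalg.norm((np.eye(3)-np.outer(ray(*q)[1],ray(*q)[1]))@(x-ray(*q)[0])) for q in obs]
def proj(d,p):
    M=np.linalg.inv(np.array(d['cam_to_world'])); c=M[:3,:3]@np.array(p)+M[:3,3]; k=np.array(d['mtx'])@c; return k[:2]/k[2]
E
python3 - <<'E'
from h import *
np.set_printoptions(precision=3,suppress=True)
s=status.get_state();print({k:s[k] for k in('t','eef_pos','ee_rot','width','force')},arm.tip_reach)
a=[]
for n in('side','top'):
    d=grab(n,n+'0');a.append(d['color']);print(n,np.array(d['cam_to_world'])[:3,3],np.array(d['cam_to_world'])[:3,2])
E
```

```text
{'t': 0.0, 'eef_pos': array([0.291, 0.608, 0.24 ]), 'ee_rot': array([ 3.14 , -0.   , -0.447]), 'width': 0.0873765428413305, 'force': array([-0.147,  0.198,  0.027])} 0.014
side [-0.088 -0.968  0.641] [ 0.49   0.795 -0.358]
top [0.436 0.051 1.247] [ 0.1    0.002 -0.995]
```

View pics/side0.png

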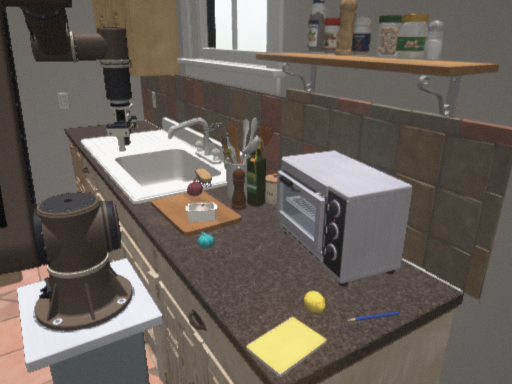

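View pics/top0.png

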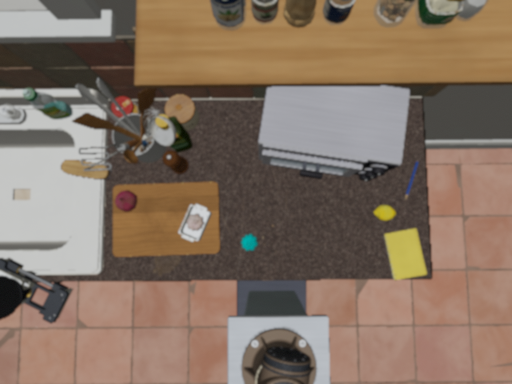

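The side view shows the white dish with garlic at (201,212), the turquoise decoy at (206,240), the onion (195,188), mill (238,190), lemon (315,302), and the oven with its door at about (305,210). The top view shows the dish at (195,222), the turquoise decoy at (249,242), and the oven handle at (311,174).

What could be taken for the target: the white dish with garlic, top (195,222), against the turquoise garlic shape, top (249,242). I choose the white one and check it in a close crop.

Run:
```python
from h import *
def c(f,x,y,w,h,s):
    return cv2.resize(cv2.imread(f'pics/{f}.png')[y:y+h,x:x+w],None,fx=s,fy=s,interpolation=cv2.INTER_CUBIC)
a=c('top0',250,80,165,110,4.8)[:, :792]; b=np.hstack([c('top0',165,195,50,56,4.8),c('side0',175,190,50,56,4.8),c('side0',270,165,60,56,4.8)])
b=cv2.copyMakeBorder(b,0,0,0,792-b.shape[1],0)
im=np.vstack([a[:329 if 0 else a.shape[0]],b]);im=im[-600+0:] if 0 else im
print(im.shape);cv2.imwrite('pics/c1.png',cv2.resize(im,None,fx=.75,fy=.75) if im.shape[0]>600 else im)
d=load('top0');hsv=cv2.cvtColor(d['color'],cv2.COLOR_RGB2HSV)
```

```text
(797, 792, 3)
```

View pics/c1.png

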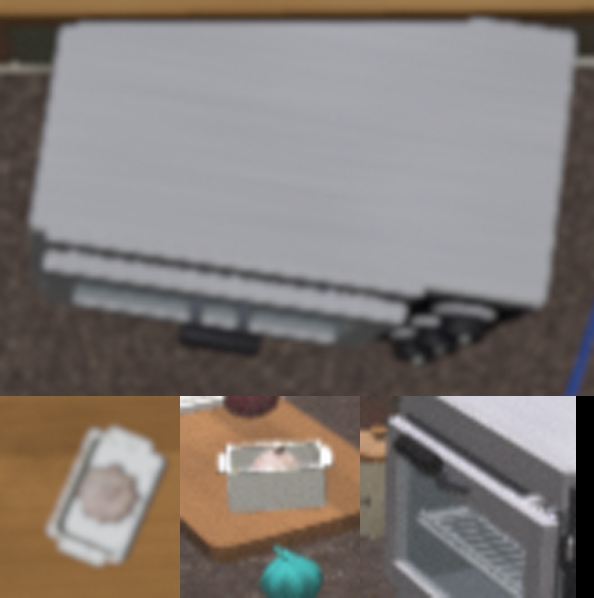

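Run:
```python
from h import *
np.set_printoptions(precision=4,suppress=True)
t=load('top0');s=load('side0')
def mask(d,box,f):
    x,y,w,h=box;c=d['color'][y:y+h,x:x+w].astype(int);m=f(c).astype(np.uint8)
    n,l,st,ce=cv2.connectedComponentsWithStats(m);i=1+np.argmax(st[1:,4]);m=(l==i)
    ys,xs=np.nonzero(m);return m.sum(),np.array([xs.mean()+x,ys.mean()+y]),cv2.minAreaRect(np.c_[xs+x,ys+y].astype(np.float32))
dk=lambda c:c.max(2)<60
h1=mask(t,(296,166,32,14),dk);h2=mask(s,(276,172,20,18),dk);print(h1,h2,sep='\n')
print('handle',tri((t,*h1[1]),(s,*h2[1])),'eyeball',tri((t,310.8,174.4),(s,286.1,181.9)))
L=onz(t,258.9,143.9,.273);R=onz(t,401.4,164.2,.273);e=L-R
print('front corners',L,R,np.linalg.norm(e),'yaw',np.arctan2(-e[0],e[1]))
HL,HR=onz(t,300,173,.245),onz(t,321.7,175.8,.245);e=HL-HR;print('handle ends',HL,HR,np.arctan2(-e[0],e[1]))
A=tri((t,201.1,205),(s,216.7,206.9));B=tri((t,187.2,240.6),(s,186.4,208.3));print('dish ends',A,B)
wh=lambda c:(c.min(2)>120)
m=mask(t,(170,198,45,50),lambda c:(c[...,2]>c[...,0]-45)&(c.min(2)>75));print('dish top',m);p=onz(t,*m[1],.068);print(p)
b=cv2.boxPoints(m[2]);P=np.array([onz(t,*q,.066) for q in b]);print(P, P.mean(0))
```

```text
(np.int64(147), array([310.3741, 174.1497]), ((310.4199523925781, 174.05999755859375), (23.193105697631836, 6.505383014678955), 8.130102157592773))
(np.int64(76), array([286.1184, 181.6974]), ((286.88458251953125, 182.42308044433594), (17.47305679321289, 5.269651412963867), 33.690067291259766))
handle (array([ 0.5715, -0.0832,  0.2429]), [np.float64(0.0005478538809206487), np.float64(0.0005478538809204829)]) eyeball (array([ 0.5707, -0.0842,  0.2428]), [np.float64(0.00045662809413253927), np.float64(0.0004566280941326908)])
front corners [0.6471 0.0527 0.273 ] [ 0.5908 -0.3136  0.273 ] 0.37059310961544367 yaw -0.152589224050422
handle ends [ 0.574  -0.0552  0.245 ] [ 0.5661 -0.1124  0.245 ] -0.1382209702523743
dish ends (array([0.5013, 0.2341, 0.0618]), [np.float64(0.0004642117819193044), np.float64(0.00046421178191921294)]) (array([0.3961, 0.2735, 0.066 ]), [np.float64(0.0037539152341668483), np.float64(0.003753915234166823)])
dish top (np.int64(872), array([194.1376, 222.3245]), ((194.07762145996094, 222.3189697265625), (24.29169273376465, 38.60409927368164), 23.198589324951172))
[0.4483 0.254  0.068 ]
[[0.4092 0.3117 0.066 ]
 [0.5178 0.2661 0.066 ]
 [0.4877 0.1969 0.066 ]
 [0.3796 0.243  0.066 ]] [0.4486 0.2544 0.066 ]
```

```bash
cat >> h.py <<'E'
def go(p,yaw):
    "shift mm (tool axes) and turn from the current measured pose"
    s=status.get_state();y=s['ee_rot'][2];d=(np.array(p)-s['eef_pos'])*1000
    c,n=np.cos(y),np.sin(y);w=(yaw-y+np.pi)%(2*np.pi)-np.pi
    print('shift',np.round([c*d[0]+n*d[1],n*d[0]-c*d[1],-d[2]],1),'turn',round(-w,3))
E
python3 -c "
from h import *
go([.571,-.083,.34],-.15)"
```

```text
shift [ 550.9  502.7 -100.3] turn -0.297
```

```bash
python3 -m jog '[[1,[10,10,-40],0],[1,[40,36,-80],-0.03],[1,[80,73,-100],-0.06],[1,[120,110,-100],-0.09],[1,[160,146,-100],-0.12],[1,[200,182,-100],-0.15],[1,[240,219,-100],-0.18],[1,[280,255,-100],-0.2],[1,[320,292,-100],-0.22],[1,[360,328,-100],-0.24],[1,[400,365,-100],-0.26],[1,[440,401,-100],-0.28],[1,[480,438,-100],-0.297],[1,[515,470,-100],-0.297],[1,[540,493,-100],-0.297],[1,[551,503,-100],-0.297],[1,[551,503,-100],-0.297],[1,[551,503,-100],-0.297]]'
python3 - <<'E'
from h import *
d=grab('wrist','w1');print(status.get_state()['eef_pos'],status.get_state()['ee_rot'],d['cam_to_world'][:3] if 0 else np.array(d['cam_to_world'])[:3,3])
for p in ([.571,-.083,.245],):print(proj(d,p))
E
```

```text
t: 2.35
eef_pos: [0.571, -0.0823, 0.3405]
ee_rot: [-3.141, 0.0, -0.149]
force: [0.6, 0.5, -0.3]
width: 0.0874
gripper_force: 0.0
[ 0.57099584 -0.08209961  0.34066912] [-3.14136086e+00 -9.99171821e-05 -1.48839003e-01] [ 0.64825485 -0.09257195  0.48449177]
[259.67805095 198.36310317]
```

View pics/w1.png

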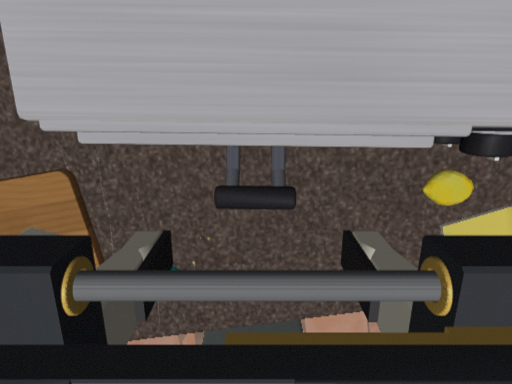

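The wrist view shows the handle bar centred at (255,197), with ends at (215,197) and (295,197), between and ahead of the open fingers.

Run:
```python
from h import *
np.set_printoptions(precision=4,suppress=True)
d=load('w1');t=load('top0');s=load('side0')
c=d['color'][180:216,200:310].max(2)<45
n,l,st,ce=cv2.connectedComponentsWithStats(c.astype(np.uint8));i=1+np.argmax(st[1:,4]);m=l==i
ys,xs=np.nonzero(m);ys+=180;xs+=200;print(st[i]+np.array([200,180,0,0,0]))
r=cv2.minAreaRect(np.c_[xs,ys].astype(np.float32));print(r)
cx=(xs.min()+xs.max())/2
row=[]
for x in(xs.min()+5,xs.max()-5):
    v=ys[xs==x];row.append(onz(d,x,v.mean(),.245))
e=row[0]-row[1];print('yaw',np.arctan2(-e[0],e[1]))
print('pt',onz(d,cx,np.median(ys),.245),tri((d,cx,np.median(ys)),(s,286.1,181.7),(t,310.4,174.1)))
```

```text
[ 214  180   82   29 1584]
((254.5, 194.0), (28.0, 81.0), 90.0)
yaw -0.13634050780961574
pt [ 0.5742 -0.0796  0.245 ] (array([ 0.5725, -0.0814,  0.2422]), [np.float64(0.002142346253030646), np.float64(0.0006855305490140329), np.float64(0.002085402362922827)])
```

```bash
python3 -m jog '[[1,[2,-2,20],0],[1,[2,-2,40],0],[1,[2,-2,60],0],[1,[2,-2,75],0],[1,[2,-2,85],0],[1,[2,-2,91],0],[1,[2,-2,91],0],[0.5,[2,-2,91],0],[0.3,[2,-2,91],0],[0.3,[2,-2,91],0],[0.2,[2,-2,91],0],[0.2,[2,-2,91],0],[0.1,[2,-2,91],0],[0.1,[2,-2,91],0],[0.1,[2,-2,91],0]]' 15; python3 -c "
from h import *
s=status.get_state();print(s['eef_pos'],s['ee_rot'])
R=lambda a:(-43*np.cos(a)-170*np.sin(a)+43,170*np.cos(a)-43*np.sin(a)-170)
for a in np.arange(0,1.65,.1):print(round(a,1),np.round(R(a),1))"
```

```text
t: 4.28
eef_pos: [0.5736, -0.0814, 0.2498]
ee_rot: [3.141, -0.0, -0.15]
force: [-0.9, -1.4, 3.6]
width: 0.0596
gripper_force: 15.0
[ 0.57358727 -0.08140089  0.24979218] [ 3.14149671e+00 -3.21405459e-04 -1.49790107e-01]
0.0 [0. 0.]
0.1 [-16.8  -5.1]
0.2 [-32.9 -11.9]
0.3 [-48.3 -20.3]
0.4 [-62.8 -30.2]
0.5 [-76.2 -41.4]
0.6 [-88.5 -54. ]
0.7 [-99.4 -67.7]
0.8 [-108.9  -82.4]
0.9 [-116.9  -98. ]
1.0 [-123.3 -114.3]
1.1 [-128.  -131.2]
1.2 [-131.  -148.5]
1.3 [-132.3 -166. ]
1.4 [-131.8 -183.5]
1.5 [-129.6 -200.9]
1.6 [-125.7 -217.9]
```

```bash
python3 -m jog '[[0.1,[-8,0,2],0],[0.1,[-17,0,5],0],[0.1,[-25,0,8],0],[0.1,[-33,0,12],0],[0.1,[-41,0,16],0],[0.1,[-48,0,20],0],[0.1,[-56,0,25],0],[0.1,[-63,0,30],0],[0.1,[-70,0,36],0],[0.1,[-76,0,41],0],[0.1,[-82,0,48],0],[0.1,[-88.5,0,54],0],[0.1,[-94,0,61],0],[0.1,[-99,0,68],0],[0.1,[-99,0,68],0]]' 20; python3 -c "
from h import *
go([.5736-.129*.989,-.0814+.129*.149,.2498-.209],-.15)"
```

```text
t: 6.15
eef_pos: [0.4746, -0.0653, 0.1805]
ee_rot: [-3.14, 0.001, -0.15]
force: [0.1, 9.2, 1.7]
width: 0.0599
gripper_force: 20.0
shift [-28.7   1.2 139.7] turn -0.0
```

```bash
python3 -m jog '[[0.1,[-5,-1,7],0],[0.1,[-9.5,-1,15],0],[0.1,[-13.5,-1.5,22.5],0],[0.1,[-17.5,-2,30],0],[0.1,[-21,-2,38.5],0],[0.1,[-24,-2,46.5],0],[0.1,[-26.5,-2,55],0],[0.1,[-28.5,-2,63.5],0],[0.1,[-30,-2,72],0],[0.1,[-31.5,-2,81],0],[0.1,[-32.5,-2,90],0],[0.1,[-33,-2,98],0],[0.1,[-33,-2,107],0],[0.1,[-32.5,-2,116],0],[0.1,[-31.5,-2,125],0],[0.1,[-30,-2,133],0],[0.1,[-29,-2,140],0],[0.1,[-27.5,-2,146],0],[0.1,[-27.5,-2,147],0],[0.1,[-27.5,-2,147],0]]'
python3 - <<'E'
from h import *
grab('side','s2');grab('top','t2')
a=cv2.imread('pics/s2.png');b=cv2.imread('pics/t2.png')
k=lambda i,x,y:cv2.resize(i[y:y+140,x:x+140],None,fx=2.8,fy=2.8,interpolation=cv2.INTER_CUBIC)
cv2.imwrite('pics/c2.png',np.hstack([k(a,220,150),k(b,240,120)]))
E
```

```text
t: 8.65
eef_pos: [0.4485, -0.0609, 0.0343]
ee_rot: [3.141, 0.001, -0.15]
force: [-1.9, -5.6, 4.4]
width: 0.0599
gripper_force: 20.0
```

View pics/c2.png

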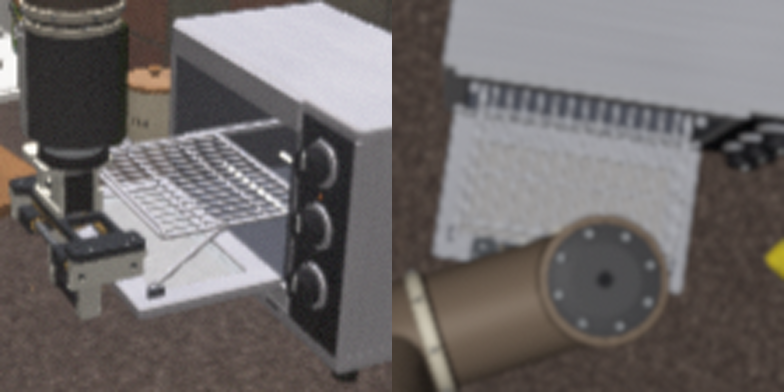

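The side crop shows the door level, the rack drawn out and the gripper still on the handle. The top crop agrees. Now I release, rise and go over to the dish.

```bash
python3 -m jog '[[0.5,[0,0,0],0],[1,[0,0,0],0],[1,[0,0,0],0],[1,[0,0,0],0],[1,[-5,0,-15],0],[1,[-10,0,-50],0],[1,[-15,0,-100],0],[1,[-15,0,-150],0],[1,[-15,0,-190],0],[1,[-15,0,-215],0],[1,[-15,0,-220],0],[1,[-15,0,-220],0]]'; python3 -c "
from h import *
go([.4485-.03,.254+.011,.25],-.385)"
```

```text
t: 10.25
eef_pos: [0.4336, -0.0581, 0.2541]
ee_rot: [-3.141, 0.0, -0.15]
force: [-0.8, -0.1, -0.2]
width: 0.0877
gripper_force: 0.0
shift [ -63.2 -317.2    4.1] turn 0.235
```

```bash
python3 -m jog '[[1,[0,-15,0],0.02],[1,[-6,-45,0],0.05],[1,[-14,-85,0],0.08],[1,[-24,-130,0],0.11],[1,[-34,-175,0],0.14],[1,[-43,-220,0],0.17],[1,[-52,-260,0],0.2],[1,[-58,-290,0],0.22],[1,[-62,-310,2],0.235],[1,[-63,-317,4],0.235],[1,[-63,-317,4],0.235],[1,[-63,-317,4],0.235]]'
python3 - <<'E'
from h import *
d=grab('wrist','w3');print(proj(d,[.4485,.254,.068]))
E
```

```text
t: 11.75
eef_pos: [0.4188, 0.2639, 0.2503]
ee_rot: [3.141, 0.0, -0.385]
force: [-0.1, 0.1, -0.0]
width: 0.0876
gripper_force: 0.0
[255.98973568 139.89107871]
```

View pics/w3.png

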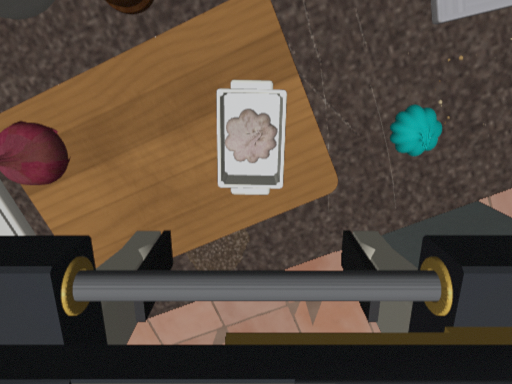

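The wrist view shows the dish's rim corners at about (218,89), (286,89), (283,188) and (218,187). The garlic is at (251,136), the turquoise decoy at (415,130) and the onion at (35,155).

Run:
```python
from h import *
np.set_printoptions(precision=4,suppress=True)
d=load('w3');t=load('top0');s=load('side0')
P=np.array([onz(d,*q,.068) for q in((218,89),(286,89),(283,188),(218,187))]);print(P[:,:2]);c=P.mean(0)
e=P[0]+P[1]-P[2]-P[3];yaw=np.arctan2(e[1],e[0]);print(c,yaw,np.linalg.norm(P[1]-P[0]),np.linalg.norm(e)/2)
print('grip ends tri',tri((d,251,82),(t,201.1,205),(s,216.7,206.9)),tri((d,250,192),(t,187.2,240.6),(s,186.4,208.3)))
go([c[0],c[1],.05],yaw)
```

```text
[[0.5056 0.2689]
 [0.4817 0.2103]
 [0.3932 0.247 ]
 [0.4189 0.3075]]
[0.4499 0.2584 0.068 ] -0.40616376015302574 0.0632183242276946 0.095354703021905
grip ends tri (array([0.5011, 0.2361, 0.0608]), [np.float64(0.002405929801761308), np.float64(0.002087671303108208), np.float64(0.0006227381305891868)]) (array([0.3981, 0.2774, 0.0631]), [np.float64(0.0036962739455141764), np.float64(0.005794112266556215), np.float64(0.00335986053711748)])
shift [ 30.7  -6.6 200.5] turn 0.021
```

```bash
python3 -m jog '[[1,[20,-3,10],0.02],[1,[30,-5,40],0.02],[1,[30,-5,80],0.02],[1,[30,-5,120],0.02],[1,[30,-5,150],0.02],[1,[30,-5,175],0.02],[1,[30,-5,192],0.02],[1,[30,-5,203],0.02],[1,[30,-5,203],0.02],[0.8,[30,-5,203],0.02],[0.65,[30,-5,203],0.02],[0.55,[30,-5,203],0.02],[0.45,[30,-5,203],0.02],[0.4,[30,-5,203],0.02],[0.3,[30,-5,203],0.02],[0.2,[30,-5,203],0.02],[0.2,[30,-5,203],0.02],[0.2,[30,-5,203],0.02]]' 25
```

```text
t: 14.05
eef_pos: [0.4486, 0.2581, 0.0479]
ee_rot: [-3.141, -0.0, -0.405]
force: [-2.1, -0.4, 5.6]
width: 0.066
gripper_force: 25.0
```

```bash
python3 -m jog '[[0.2,[0,0,-5],0],[0.2,[0,0,-15],0],[0.2,[0,0,-35],0],[0.2,[0,0,-65],0],[0.2,[0,0,-95],0],[0.2,[0,0,-130],0],[0.2,[0,0,-165],0],[0.2,[0,0,-190],0],[0.2,[0,0,-203],0],[0.2,[0,0,-203],0],[0.2,[0,0,-203],0]]'
python3 - <<'E'
from h import *
d=grab('wrist','w4')
h=np.array([.573,-.0805]);yo=-.147;x=np.array([np.cos(yo),np.sin(yo)])
g=h+x*(-.005);print(g)
go([g[0],g[1],.25],yo)
E
```

```text
t: 15.42
eef_pos: [0.448, 0.2576, 0.2493]
ee_rot: [3.14, 0.001, -0.405]
force: [-0.1, 0.3, -4.3]
width: 0.066
gripper_force: 25.0
[ 0.56805393 -0.07976764]
shift [243.2 262.7  -0.8] turn -0.258
```

View pics/w4.png

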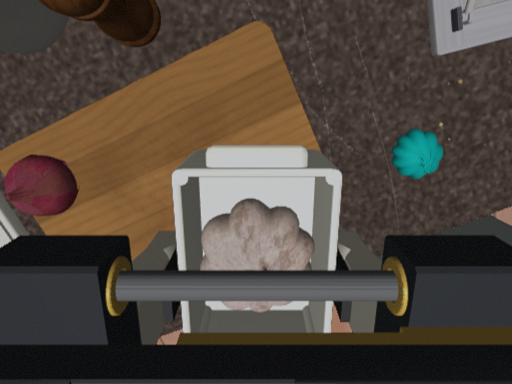

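The dish hangs level between the fingers, with the garlic sitting in it at (257,255).

Run:
```python
from h import *
np.set_printoptions(precision=4,suppress=True)
d=load('w4');s=status.get_state();y=s['ee_rot'][2]
for r in(170,172,174):
    p=onz(d,257,r,.269)-s['eef_pos'];print(r,'tool x of far rim',p[0]*np.cos(y)+p[1]*np.sin(y))
grab('side','s5');grab('top','t5')
a=cv2.imread('pics/s5.png');b=cv2.imread('pics/t5.png')
k=lambda i,x,y:cv2.resize(i[y:y+100,x:x+100],None,fx=4,fy=4,interpolation=cv2.INTER_CUBIC)
cv2.imwrite('pics/c5.png',np.hstack([k(a,235,170),k(b,250,140)]))
```

```text
170 tool x of far rim 0.04848940586262046
172 tool x of far rim 0.04771042983832215
174 tool x of far rim 0.04692869574074907
```

View pics/c5.png

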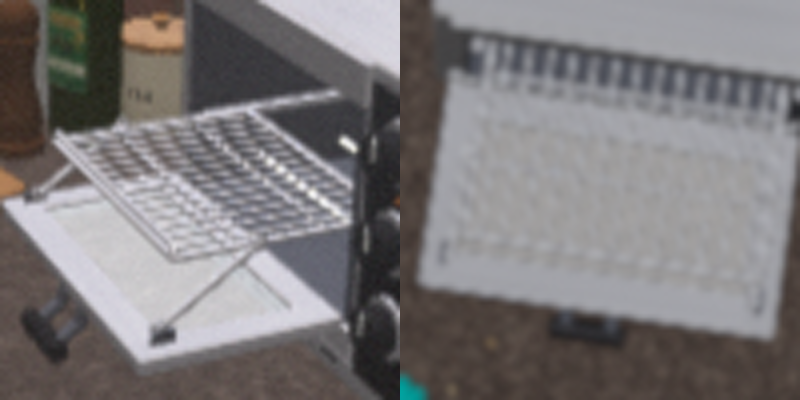

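The side crop shows the front wire running from (249,204) to (278,234). In the top crop it runs from about (264,201) to (340,211). The door is level and the handle is at top (397,221).

Run:
```python
from h import *
np.set_printoptions(precision=4,suppress=True)
t=load('t5');s=load('s5')
L=tri((s,249.5,203.8),(t,263.8,200.8));R=tri((s,278,233.8),(t,340.5,211.3));print(L,R,np.linalg.norm(L[0]-R[0]))
l=onz(s,249.5,203.8,.147);r=onz(s,278,233.8,.147);e=l-r;print('side z=.147',l,r,np.linalg.norm(e),np.arctan2(-e[0],e[1]))
h=np.array([.573,-.0805]);yo=-.147;x=np.array([np.cos(yo),np.sin(yo)]);yv=np.array([-x[1],x[0]])
o=h+x*.05
for q in(L[0],R[0],l,r):print((q[:2]-o)@x,(q[:2]-o)@yv)
```

```text
(array([0.5131, 0.0371, 0.1422]), [np.float64(0.005998813515141477), np.float64(0.005998813515141253)]) (array([ 0.4764, -0.1813,  0.1422]), [np.float64(0.0007950346286733152), np.float64(0.000795034628673247)]) 0.22146733345179337
side z=.147 [0.5129 0.0252 0.147 ] [ 0.4717 -0.1891  0.147 ] 0.21823709293197077 -0.1898306635645453
-0.12646982608079665 0.1075743678875006
-0.13081815139276423 -0.11385027352108759
-0.12492568921297238 0.09577384234601512
-0.1342700711146594 -0.12226310694990827
```

```bash
python3 -c "
from h import *
go([.5186,-.0724,.25],-.147)"
```

```text
shift [194.7 275.7  -0.5] turn -0.258
```

```bash
python3 -m jog '[[0.2,[5,8,0],-0.01],[0.2,[15,22,0],-0.03],[0.2,[30,43,0],-0.05],[0.2,[48,68,0],-0.08],[0.2,[66,94,0],-0.1],[0.2,[84,120,0],-0.12],[0.2,[102,145,0],-0.14],[0.2,[120,170,0],-0.16],[0.2,[138,196,0],-0.18],[0.2,[156,221,0],-0.2],[0.2,[172,244,0],-0.22],[0.2,[184,261,0],-0.24],[0.2,[191,271,0],-0.25],[0.2,[195,276,0],-0.258],[0.2,[195,276,0],-0.258],[0.2,[195,276,0],-0.258]]'; python3 -c "
from h import *
go([.5661,-.0795,.182],-.147)"
```

```text
t: 17.58
eef_pos: [0.5191, -0.072, 0.2505]
ee_rot: [-3.141, 0.0, -0.146]
force: [-0.9, -0.3, -2.9]
width: 0.0662
gripper_force: 25.0
shift [47.6  0.5 68.5] turn 0.001
```

```bash
python3 -m jog '[[0.2,[0,0,8],0],[0.2,[0,0,22],0],[0.2,[0,0,38],0],[0.2,[0,0,52],0],[0.2,[0,0,62],0],[0.2,[0,0,68],0],[0.2,[5,0,68],0],[0.2,[14,0,68],0],[0.2,[24,0,68],0],[0.2,[34,0,68],0],[0.2,[42,0,68],0],[0.2,[47,0,68],0],[0.2,[47,0,71],0],[0.2,[47,0,74],0],[0.2,[47,0,77],0],[0.2,[47,0,79],0],[0.2,[47,0,80],0],[0.2,[47,0,80],0]]'
```

```text
t: 19.82
eef_pos: [0.5656, -0.0793, 0.1705]
ee_rot: [3.142, 0.0, -0.147]
force: [-0.0, 0.3, -3.9]
width: 0.0658
gripper_force: 25.0
```

```bash
python3 -m jog '[[0.2,[0,0,1],0],[0.2,[0,0,2],0],[0.2,[0,0,3],0],[0.2,[0,0,3],0],[0.2,[0,0,3],0]]';python3 -m jog '[[0.2,[0,0,0.7],0],[0.2,[0,0,1.4],0],[0.2,[0,0,1.4],0]]'
```

```text
t: 20.45
eef_pos: [0.5657, -0.0794, 0.1676]
ee_rot: [3.142, -0.0, -0.147]
force: [0.4, -0.1, -3.7]
width: 0.0657
gripper_force: 25.0
t: 20.82
eef_pos: [0.5657, -0.0794, 0.1662]
ee_rot: [3.142, -0.0, -0.147]
force: [-0.2, -0.1, -2.8]
width: 0.0659
gripper_force: 25.0
```

```bash
python3 -m jog '[[0.2,[0,0,0.7],0],[0.2,[0,0,1],0],[0.2,[0,0,1],0],[0.2,[0,0,1],0]]'
```

```text
t: 21.32
eef_pos: [0.5661, -0.0794, 0.1662]
ee_rot: [-3.142, -0.001, -0.147]
force: [-2.4, 1.1, 4.8]
width: 0.066
gripper_force: 25.0
```

```bash
python3 -m jog '[[0.6,[0,0,0],0],[0.8,[0,0,0],0],[1,[0,0,0],0],[1,[0,0,0],0],[1,[0,0,0],0],[1,[0,0,-5],0],[1,[0,0,-20],0],[1,[0,0,-45],0],[1,[0,0,-75],0],[1,[-15,0,-95],0],[1,[-45,0,-100],0],[1,[-85,0,-100],0],[1,[-120,0,-100],0],[1,[-135,0,-100],0],[1,[-138,0,-100],0],[1,[-138,0,-100],0],[1,[-138,0,-100],0]]'
python3 - <<'E'
from h import *
np.set_printoptions(precision=4,suppress=True)
d=grab('wrist','w6');b=grab('side','s6')
k=cv2.resize(cv2.imread('pics/s6.png')[150:260,225:350],None,fx=3,fy=3,interpolation=cv2.INTER_CUBIC)
k=cv2.copyMakeBorder(k,0,384-k.shape[0],0,0,0) if k.shape[0]<384 else k[:384]
w=cv2.imread('pics/w6.png')[:, 60:460]
cv2.imwrite('pics/c6.png',np.hstack([w,k]))
h=np.array([.573,-.0805]);yo=-.147;x=np.array([np.cos(yo),np.sin(yo)])
print(h-.127*x, proj(d,[*(h-.127*x),.032]));go([*(h-.127*x),.2],yo)
E
```

```text
t: 23.45
eef_pos: [0.4299, -0.0592, 0.265]
ee_rot: [3.141, 0.001, -0.147]
force: [0.3, -0.1, -0.3]
width: 0.0878
gripper_force: 0.0
[ 0.4474 -0.0619] [258.0731 145.7424]
shift [17.9  0.  64.8] turn -0.0
```

View pics/c6.png

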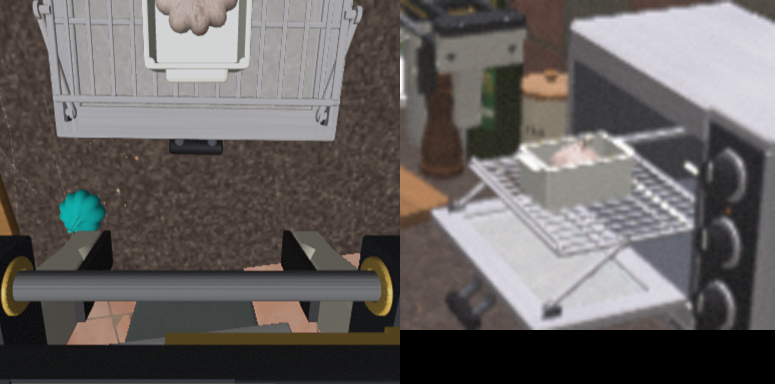

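The dish stands flat on the rack behind the front wire with the garlic in it. The handle is at wrist (255,147), as expected. Next I grip the handle at the earlier release pose.

```bash
python3 -m jog '[[1,[4,-1,20],0],[1,[4,-1,60],0],[1,[4,-1,105],0],[1,[4,-1,150],0],[1,[4,-1,185],0],[1,[4,-1,208],0],[1,[8,-1,222],0],[1,[14,-1,228],0],[1,[18.5,-1,230.5],0],[1,[18.5,-1,230.5],0],[0.6,[18.5,-1,230.5],0],[0.4,[18.5,-1,230.5],0],[0.3,[18.5,-1,230.5],0],[0.2,[18.5,-1,230.5],0],[0.1,[18.5,-1,230.5],0],[0.1,[18.5,-1,230.5],0],[0.1,[18.5,-1,230.5],0]]' 20; python3 -c "
from h import *
R=lambda a:np.array((-43*np.cos(a)-170*np.sin(a),170*np.cos(a)-43*np.sin(a)))
for a in np.arange(1.571,-.01,-.0714):print(round(a,2),np.round(R(a)-R(1.571),1))"
```

```text
t: 25.68
eef_pos: [0.4477, -0.0608, 0.0347]
ee_rot: [-3.142, -0.0, -0.147]
force: [-0.4, 1.6, 0.6]
width: 0.0597
gripper_force: 20.0
1.57 [0. 0.]
1.5 [-2.6 12.2]
1.43 [-4.4 24.6]
1.36 [-5.3 37.1]
1.29 [-5.2 49.6]
1.21 [-4.3 62.1]
1.14 [-2.5 74.5]
1.07 [ 0.2 86.7]
1.0 [ 3.7 98.7]
0.93 [  8.1 110.5]
0.86 [ 13.3 121.8]
0.79 [ 19.4 132.8]
0.71 [ 26.1 143.3]
0.64 [ 33.7 153.3]
0.57 [ 41.9 162.8]
0.5 [ 50.8 171.6]
0.43 [ 60.2 179.8]
0.36 [ 70.3 187.3]
0.29 [ 80.8 194. ]
0.21 [ 91.8 200. ]
0.14 [103.2 205.2]
0.07 [114.9 209.5]
0.0 [127. 213.]
```

```bash
python3 -m jog '[[0.1,[-1.3,0,-6],0],[0.1,[-2.6,0,-12],0],[0.1,[-3.6,0,-18],0],[0.1,[-4.4,0,-24.5],0],[0.1,[-5,0,-31],0],[0.1,[-5.3,0,-37],0],[0.1,[-5.2,0,-49.5],0],[0.1,[-4.3,0,-62],0],[0.1,[-2.5,0,-74.5],0],[0.1,[0.2,0,-86.5],0],[0.1,[3.7,0,-98.5],0],[0.1,[8,0,-110.5],0],[0.1,[13.3,0,-122],0],[0.1,[19.5,0,-133],0],[0.1,[26,0,-143],0],[0.1,[33.7,0.5,-153],0],[0.1,[33.7,0.5,-153],0],[0.1,[33.7,0.5,-153],0]]'
```

```text
t: 27.92
eef_pos: [0.4809, -0.0663, 0.1882]
ee_rot: [-3.142, 0.0, -0.147]
force: [-4.3, 4.1, 2.8]
width: 0.0599
gripper_force: 20.0
```

```bash
python3 -m jog '[[0.1,[4,0,-5],0],[0.1,[8,0,-9.5],0],[0.1,[17,0,-18.3],0],[0.1,[26.5,0,-26.5],0],[0.1,[36.5,0,-34],0],[0.1,[47,0,-40.7],0],[0.1,[58,0,-46.7],0],[0.1,[64,0,-49.5],0],[0.1,[69.5,0,-52],0],[0.1,[75,0,-54],0],[0.1,[81,0,-56.2],0],[0.1,[85,0,-57.5],0],[0.1,[89,0,-58.5],0],[0.1,[92,0,-59.3],0],[0.1,[94,0,-59.7],0],[0.1,[95.5,0,-59.7],0],[0.1,[96,0,-59.7],0],[0.1,[96,0,-59.7],0]]'
```

```text
t: 30.18
eef_pos: [0.5763, -0.0817, 0.2486]
ee_rot: [3.14, -0.001, -0.147]
force: [-4.4, -5.8, 6.4]
width: 0.0599
gripper_force: 20.0
```

```bash
python3 -m jog '[[0.1,[1,0,0],0],[0.1,[2,0,0],0],[0.1,[2,0,0],0],[0.1,[2,0,0],0]]'
```

```text
t: 30.68
eef_pos: [0.5775, -0.0819, 0.2488]
ee_rot: [3.14, 0.0, -0.147]
force: [-8.9, -4.1, 10.0]
width: 0.0597
gripper_force: 20.0
```

```bash
python3 -m jog '[[0.6,[0,0,0],0],[1,[0,0,0],0],[1,[0,0,0],0],[1,[0,0,0],0],[1,[0,0,-15],0],[1,[0,0,-45],0],[1,[0,0,-80],0],[1,[-30,0,-95],0],[1,[-80,0,-100],0],[1,[-120,-20,-100],0],[1,[-130,-60,-100],0],[1,[-130,-110,-100],0],[1,[-130,-160,-100],0],[1,[-130,-185,-100],0],[1,[-130,-190,-100],0],[1,[-130,-190,-100],0]]'
python3 - <<'E'
from h import *
grab('side','s7');grab('top','t7');d=load('t7');dt=load('top0');s=load('s7');s0=load('side0')
k=lambda i,x,y,f=4:cv2.resize(cv2.imread(f'pics/{i}.png')[y:y+100,x:x+100],None,fx=f,fy=f,interpolation=cv2.INTER_CUBIC)
cv2.imwrite('pics/c7.png',np.hstack([k('s7',255,145),k('t7',270,110)]))
for a,b,box in((d,dt,(296,166,32,14)),(s,s0,(276,172,20,18))):
    for q in(b,a):
        x,y,w,h=box;m=q['color'][y:y+h,x:x+w].max(2)<60;ys,xs=np.nonzero(m);print(m.sum(),xs.mean()+x,ys.mean()+y)
E
```

```text
t: 32.67
eef_pos: [0.477, 0.1262, 0.3479]
ee_rot: [-3.141, -0.0, -0.146]
force: [0.6, -0.2, -0.3]
width: 0.0874
gripper_force: 0.0
147 310.374149659864 174.14965986394557
144 310.3888888888889 174.13888888888889
76 286.11842105263156 181.69736842105263
77 286.16883116883116 181.74025974025975
```

View pics/c7.png

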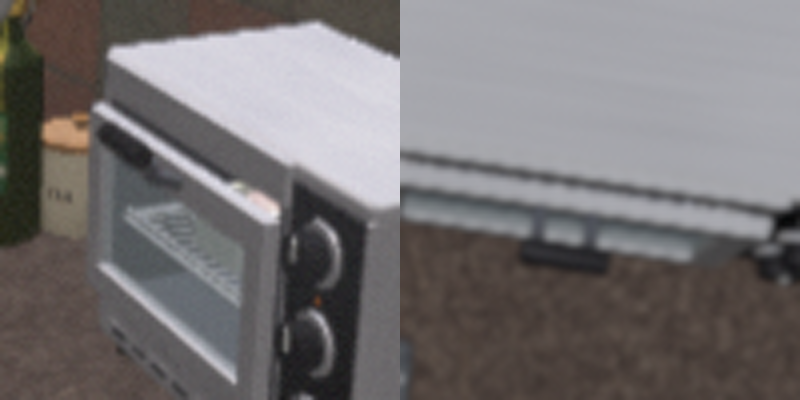

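Run:
```python
from h import *
d=load('s7');x=np.array([np.cos(-.147),np.sin(-.147)]);o=np.array([.6225,-.0878])
for f in(.03,.075,.12):
  for z in(.14,.186,.2):print(f,z,(proj(d,[*(o+f*x),z])-[255,145])*4)
```

```text
0.03 0.14 [211.6318304  257.21968369]
0.03 0.186 [214.60711444 201.7911457 ]
0.03 0.2 [215.52861119 184.62397201]
0.075 0.14 [261.68356992 248.02477515]
0.075 0.186 [265.28425119 193.21547244]
0.075 0.2 [266.39918458 176.24403919]
0.12 0.14 [310.43106001 239.06946776]
0.12 0.186 [314.62352329 184.86619497]
0.12 0.2 [315.92140476 168.08622121]
```

The handle's pixels match the shut door at the start. The dish rim and garlic show at the crop position predicted for the dish on the rack, about (255,195). Handing in.

```bash
python3 -c "
from station import order
print(order.job_done())"
```

```text
the job is handed in; nothing more can be done
None
```

I handed the job in at about 33 s: the dish with the garlic was placed flat on the rack and released, and the door is back at its starting shut position. The hand-in returned no verdict. I never checked whether the onion, mill or lemon had shifted, but the arm was not taken near them.

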